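# Put the small jigger away and click the slip-box drawer home

## Robot

A 6-joint arm with a two-finger parallel gripper is mounted at the origin on a cart in front of the work surface, level with it; the furniture and walls round the work are solid. World frame = base frame: x ahead of the robot, y to its left, z up, the work surface at z = 0. Lengths are in m, angles in rad, forces in N, time in s.
With the tool pointing down it reaches from about 0.375 to 0.925 m from the base axis. Payload 5.7 kg.
Tool frame: the origin (TCP) lies between the finger pads; the fingertips stand 8 mm ahead of it and the grasp point (between the pads) lies 11 mm behind it (finger_overhang is the distance from the TCP to the fingertips, in m); z points along the fingers, y is the line along which they close (so a half turn about z gives the same grasp; the last joint's range is limited). The gripper opens to 88 mm and grips with 3 to 60 N. Pads are 20 mm wide; open, the fingers measure 115 mm over their backs; the gripper's body (75 mm by 178 mm) begins 61 mm behind the grasp point.
Start: joints at [1.002, 0.359, 1.51, -0, 1.272, -0.115], TCP at [0.263, 0.539, 0.231] pointing down, gripper open.
Joint ranges: [-2.97, 2.97], [-1.01, 2.36], [0.21, 2.38], [-0.96, 4.11], [0.2, 2.71], [-2.98, 2.98]. Speed limits (rad/s): [2.39, 2.39, 3.14, 3.14, 3.14, 3.14].

## Interface

Orientations are given as a unit quaternion [w, x, y, z].
In Python, from cell import get_state, grab_frame, calibration, job_done, finger_overhang gives the robot as it stands.
- The arm moves only by the shell command python3 -m pendant 'ROWS' [OPENING] [FORCE]. ROWS is a JSON object whose one key "plan" holds a list of rows, each an object with "travel": the shift along the tool's x, y, z in units of 40 mm (1.0 is 40 mm), a list of three; "delta_rot": the turn, a rotation vector about the tool's x, y, z in units of 5 degrees (1.0 is 5 degrees), a list of three. A call has 1 to 8 rows; each row shifts and turns the commanded pose from where the row before left it, along the tool's axes as they then stand; what a row does not reach is not made up. A row lasts 1/12 s, in which the tool goes at most 41.7 mm and 7.16 degrees, less where a joint would pass 70% of its speed; a pose out of reach is approached as far as the arm can. A call is refused whole if a number of a shift passes 1 or a number of a turn 1, either way. A call with a gripper value outside its range is refused whole. OPENING is the closure, from 0 (fully open) to 1 (shut), set as the call begins (- or left out, the last holds). The fingers move at their own pace and stop on an object; FORCE is the grip in N (left out, the last holds). Time passes only in rows, so rows that do not move let the fingers close. It gives the time, the measured TCP pose, the force, the opening and the grip force at its end, in the units of the state.
- get_state(): the state, without advancing time (a new reading comes with each control period).
- grab_frame(name): name is "scene" or "top"; returns the picture (400x640x3 uint8, red, green, blue); there is no depth.
- calibration(name): a dict with "fov_y" (degrees; the focal length in pixels is half the picture's height over the tangent of half this angle, whatever the lens; pixels are square), "cx", "cy" (the principal point, pixels), "R" (3x3) and "t" (3): a world point X has camera coordinates R X + t. Camera axes: x right, y down, z forward; pixel columns grow to the right and rows downward; lengths in m; the calibration is good to about 2 mm. A picture is of the moment at which its call begins. calibration takes no time and is no camera call.
- job_done(): hands the job in; it is judged then, once.
The state is a dict: "time_s": time; "joints": joint angles; "joint_vel": joint speeds; "joint_torque": joint torques, N m; "tcp_pos": TCP position; "tool_rot": TCP orientation; "force": force on the tool from outside, world axes, zero at the start; "moment": the same for the moment, N m; "opening": finger opening in m; "grip_force": force on a finger pad.
Only numpy, scipy, OpenCV 4.12 (cv2) and the standard library are available. Lean on these libraries where they do the work, as an engineer would, in place of code of your own. Each camera call takes 0.05 s, during which the arm holds its last target. There are 200 camera calls.

## Task

Put the smaller of the two jiggers into the open drawer of the black slip box and let go of it, then push the drawer in, by feel, past the resistance of its detent until it seats fully home with a click against its stop. The seat may lie well short of flush with the box, and the box stands loose, so push gently and stop at once when the drawer is home: do not shove the box along the counter. Leave the other things where they stand.

Things in the scene. Friction and masses are not known exactly. Their poses are not given: they have to be found in the camera images.
- slip_box: Black box 220 (with handle) x 144 x 91 mm high, loose on the counter (about 2.6 kg; slides at a push of 10 N or more; a shift over 5 mm is too much). Origin: centre of its underside; z up; its drawer comes out along its own -x. Front edge of its lid at x = -94 mm, z 85 to 91 mm; back at x = +110 mm.
- slip_box_drawer (a joint): How far the drawer stands out, m: 0 = flush with the box, 0.11 = fully out; starts at 0.085 to 0.10. It slides freely (under 1 N) up to the detent. It seats NOT at 0 but at a hidden value, different each time, between 0.002 and 0.034, against a firm stop inside the box; a further push there only shoves the box.
- drawer_face (a point): Centre line of the outer face of the drawer's front plate, 74 mm above the counter. Axes as the box; the face looks along -x. The plate is 128 mm wide, 4 mm thick, from 5 to 83 mm above the counter. A wire handle 48 mm wide stands out 18 mm from it, 55 to 61 mm above the counter; the clear strip above it is a good place to push.
- drawer_in (a point): Centre of the drawer's inner floor (thin paper slips on it), 8 mm above the counter; moves with the drawer; axes as the box. Inside: 184 mm along x (front plate's inner face at x = -92 mm here) by 122 mm along y; side walls up to 55 mm above the counter. Only the part standing out in front of the lid's edge is open from above; 77 mm high under the lid.
- seat_catch (a joint): Height of the sprung catch hidden in the box, m: 0.006 while it rides on the drawer, up to 0.009 on the detent's ridge, about 0.000 once seated. The ridge is met some 12 mm before the seat: the push climbs to 5 to 7 N within 5 mm, then the drawer snaps in by itself over the last 7 mm and is held by the spring.
- jigger_small: The smaller jigger: steel double cup with a narrow waist, 34 mm diameter, 67 mm high, 110 g, standing upright on the counter. For gripping it is as wide as a 34 mm cylinder at both ends. Origin: centre of its underside, z up.
- jigger_small_mid (a point): Middle of the smaller jigger, 33.5 mm along its axis from its underside.
- jigger_large: The larger jigger, copper, 43 mm diameter, 84 mm high, standing upright near the other; stays where it is. Origin: centre of its underside.
- tamper: Coffee tamper, 58 mm diameter, 82 mm high, stays where it is. Origin: centre of its underside.
- espresso_cup: White espresso cup 61 x 85 x 53 mm, handle to its own -y, stays where it is. Origin: centre of its extent, at its underside.

How it is judged:
On the way, in this order (a step that is already met when the one before it is completed fails the run):
1. the smaller jigger is in the drawer, let go of and at rest, the drawer not yet home (x of jigger_small_mid in the frame of drawer_in between -0.092 and 0.092 m and y of jigger_small_mid in the frame of drawer_in between -0.061 and 0.061 m and z of jigger_small_mid in the frame of drawer_in between 0 and 0.05 m and contact force between the fingers and jigger_small below 0.1 N and linear speed of jigger_small below 0.05 m/s and value of joint seat_catch above 0.004 m), for 0.2 s.
2. the drawer is seated home: the catch has dropped behind its ridge (value of joint seat_catch below 0.002 m), for 0.2 s.
At the end, for the whole second after the job is handed in: The smaller jigger is inside the drawer (its middle within the drawer's inner walls and less than 50 mm above its floor), and the drawer is at rest in its seat (catch below 2 mm); the box is within 5 mm of where it stood (value of joint seat_catch below 0.002 m and velocity of joint slip_box_drawer between -0.01 and 0.01 m/s and x of jigger_small_mid in the frame of drawer_in between -0.092 and 0.092 m and y of jigger_small_mid in the frame of drawer_in between -0.061 and 0.061 m and z of jigger_small_mid in the frame of drawer_in between 0 and 0.05 m and distance of slip_box from where it was at the start of the episode below 0.005 m); the robot touches nothing.
It fails at once if the box is shoved more than 5 mm along the counter (distance of slip_box from where it was at the start of the episode above 0.005 m).
It fails at once if the larger jigger, the tamper or the espresso cup is moved more than 15 mm (distance of any of jigger_large, tamper, espresso_cup from where it was at the start of the episode above 0.015 m).
It also fails if it takes over 72 s, if anything falls off the work surface, if the arm or the gripper's body presses on something with over 40 N, if the wrist force passes 120 N, or if a joint passes its speed limit or range.

## Working session

There is one attempt and no reset: what is moved stays moved. The work goes in short steps, Python scripts to look and compute and a shell command to move; the robot and the scene stay as the last step left them, time stands still between calls to the robot, and variables do not carry over. Pictures are saved under pics/ and viewed, at most 10 in all, crops included, and the job is handed in when it is done.

```bash
mkdir -p pics; python3 - <<'E'
from cell import *
import cv2
for n in("scene","top"):
    cv2.imwrite(f"pics/{n}0.png",grab_frame(n)[:,:,::-1]); c=calibration(n); print(n,c)
print(get_state(),finger_overhang)
E
```

```text
scene {'fov_y': 51.80428323485202, 'cx': 311.4772939813393, 'cy': 197.41931876127927, 'R': array([[ 0.81069112, -0.58512036, -0.02034869],
       [-0.39356098, -0.51889272, -0.75885447],
       [ 0.43346242,  0.62320503, -0.65094226]]), 't': array([-0.44171917,  0.33209059,  0.837562  ])}
top {'fov_y': 47.71163067080936, 'cx': 320.7079598562091, 'cy': 197.41999048826955, 'R': array([[ 0.02063931, -0.99945728, -0.02567409],
       [-0.98817744, -0.01649088, -0.15242505],
       [ 0.15191894,  0.0285165 , -0.9879815 ]]), 't': array([0.06856741, 0.58705419, 1.22500998])}
{'time_s': 0.1, 'joints': array([ 1.00186850e+00,  3.59407116e-01,  1.51130090e+00, -5.57518459e-06,
        1.27249271e+00, -1.15054552e-01]), 'joint_vel': array([-0.00099575, -0.00179823, -0.00353154,  0.00015361,  0.00204377,
        0.00042062]), 'joint_torque': array([-4.80478902e-04, -5.16360319e+01, -2.71408671e+01,  6.73912838e-02,
        2.78200099e-02, -3.11623103e-05]), 'tcp_pos': array([0.26273172, 0.53875687, 0.2299179 ]), 'tool_rot': array([-2.67135535e-04,  2.24992890e-01,  9.74360074e-01, -7.58368484e-04]), 'force': array([-0.45191564, -0.45267416,  0.82519972]), 'moment': array([-0.05904695, -0.01669541,  0.00908648]), 'grip_force': 0.0, 'opening': 0.08753079582641804} 0.008
```

View pics/scene0.png

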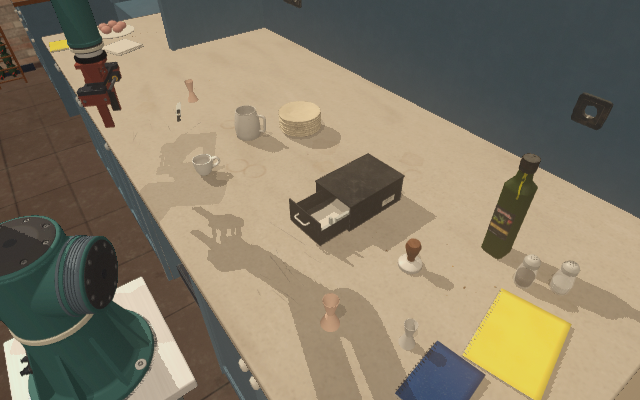

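View pics/top0.png

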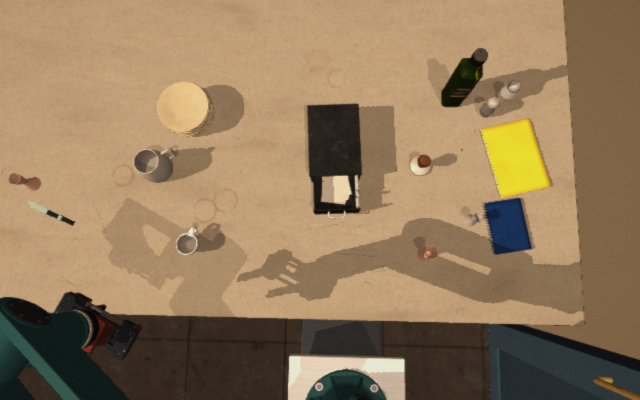

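The scene view shows the steel jigger at (409,333), the copper one at (330,312), the tamper at (411,256) and the box with its drawer open toward the robot. In the top view the steel jigger is at about (473,217) and the box lid spans (308-360, 104-176). I'll zoom in to measure these.

```bash
python3 - <<'E'
import cv2,numpy as np
t=cv2.imread("pics/top0.png");s=cv2.imread("pics/scene0.png")
a=cv2.resize(t[95:225,295:375],None,fx=4.6,fy=4.6,interpolation=cv2.INTER_CUBIC)
b=cv2.resize(t[190:270,410:490],None,fx=4.6,fy=4.6,interpolation=cv2.INTER_CUBIC)
im=np.zeros((598,740,3),np.uint8); im[:a.shape[0],:368]=a; im[:b.shape[0],370:370+b.shape[1]]=b
c=cv2.resize(s[310:355,385:430],None,fx=4.6,fy=4.6,interpolation=cv2.INTER_CUBIC); im[380:380+c.shape[0],370:370+c.shape[1]]=c
cv2.imwrite("pics/z.png",im)
d=cv2.resize(s[150:250,280:410],None,fx=6,fy=6,interpolation=cv2.INTER_CUBIC); cv2.imwrite("pics/z2.png",d)
E
```

```text
(no output)
```

View pics/z.png

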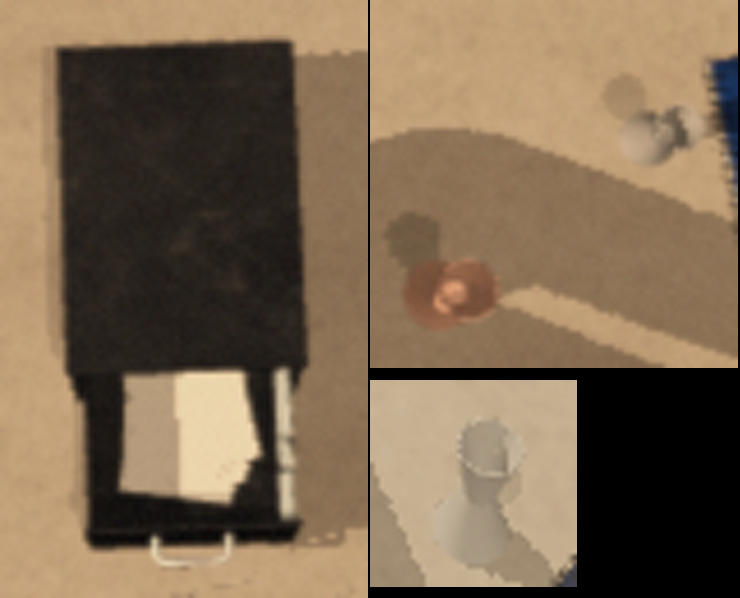

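View pics/z2.png

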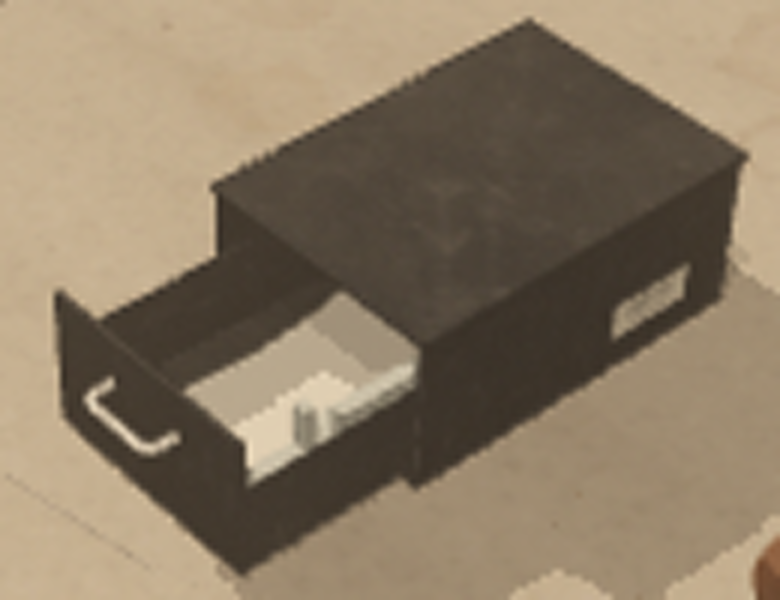

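The lid corners, drawer plate edge and jigger rim are clear in the zooms, so I'll triangulate and check the results against the known sizes.

```bash
cat > h.py <<'E'
import numpy as np
from cell import calibration
def ray(n,u,v):
    c=calibration(n); f=200/np.tan(np.radians(c["fov_y"]/2)); R=np.array(c["R"])
    return -R.T@c["t"], R.T@np.array([(u-c["cx"])/f,(v-c["cy"])/f,1])
def atz(n,u,v,z):
    o,d=ray(n,u,v); return o+d*(z-o[2])/d[2]
def proj(n,X):
    c=calibration(n); f=200/np.tan(np.radians(c["fov_y"]/2)); p=np.array(c["R"])@X+c["t"]
    return p[:2]/p[2]*f+[c["cx"],c["cy"]]
E
python3 - <<'E'
from h import *
np.set_printoptions(precision=4,suppress=True)
T=lambda x,y:(295+(x+.5)/4.6-.5,95+(y+.5)/4.6-.5)
S=lambda x,y:(280+(x+.5)/6-.5,150+(y+.5)/6-.5)
lt=np.array([atz("top",*T(*p),.091) for p in[(57,47),(292,41),(306,372),(68,375)]])
# scene order: 212,187=front-left? print all
ls=np.array([atz("scene",*S(*p),.091) for p in[(530,18),(748,155),(428,348),(212,187)]])
for l in(lt,ls):
    print(l[:,:2].tolist()); print("sides",[np.linalg.norm(l[i]-l[(i+1)%4]).round(4) for i in range(4)],"centre",l.mean(0))
    d=(l[0]+l[1]-l[2]-l[3]); print("yaw deg",np.degrees(np.arctan2(d[1],d[0])), np.degrees(np.arctan2(*( (l[0]-l[1]+l[3]-l[2])[:2]*[-1,1]))))
print("plate scene",[atz("scene",*S(*p),.083) for p in[(57,290),(245,443)]])
print("plate top",[atz("top",*T(*p),.083) for p in[(88,530),(298,525)]])
Z=lambda x,y,o:(o[0]+x/4.6,o[1]+y/4.6)
print("jig scene top",atz("scene",*Z(487-370,447-380,(385,310)),.067),"base",atz("scene",*Z(471-370,535-380,(385,310)),0))
print("jig top base",atz("top",*Z(648-370,138,(410,190)),.0),"top",atz("top",*Z(690-370,124,(410,190)),.067))
print("copper top",atz("top",*Z(470-370,288,(410,190)),.084))
E
```

```text
[[0.8403489673498906, 0.12202078995358837], [0.8457434862989063, -0.02070894319936506], [0.6410188742624545, -0.030633827882352027], [0.6370316498402311, 0.11034178574827531]]
sides [np.float64(0.1428), np.float64(0.205), np.float64(0.141), np.float64(0.2037)] centre [0.741  0.0453 0.091 ]
yaw deg 3.030710558211955 1.8940019881824737
[[0.8428533886714272, 0.1237740813130136], [0.8480480185459967, -0.019570147377183322], [0.6462430939804604, -0.032610564474891524], [0.6383946580945996, 0.11037844578850553]]
sides [np.float64(0.1434), np.float64(0.2022), np.float64(0.1432), np.float64(0.2049)] centre [0.7439 0.0455 0.091 ]
yaw deg 3.7230547151583764 2.6081372066727537
plate scene [array([0.5472, 0.1011, 0.083 ]), array([ 0.5556, -0.0255,  0.083 ])]
plate top [array([0.5456, 0.0967, 0.083 ]), array([ 0.5507, -0.0271,  0.083 ])]
jig scene top [ 0.5363 -0.3469  0.067 ] base [ 0.5361 -0.3497  0.    ]
jig top base [ 0.5344 -0.3497  0.    ] top [ 0.5359 -0.3544  0.067 ]
copper top [ 0.4364 -0.2198  0.084 ]
```

Sizes check: the lid measures 0.204 x 0.143 m and yaw is about 3°. The drawer stands out about 0.09 m, and the jigger is at (0.536, -0.350). Next I'll turn the tool so it closes along the box's y axis, then go over to the jigger.

```bash
python3 -m pendant '{"plan":[{"travel":[0,0,0],"delta_rot":[0,0,-1]},{"travel":[0,0,0],"delta_rot":[0,0,-1]},{"travel":[0,0,0],"delta_rot":[0,0,-1]},{"travel":[0,0,0],"delta_rot":[0,0,-1]},{"travel":[0,0,0],"delta_rot":[0,0,-1]},{"travel":[0,0,0],"delta_rot":[0,0,-0.8]}]}' 0 && python3 -m pendant '{"plan":[{"travel":[-0.7,-0.7,0],"delta_rot":[0,0,0]},{"travel":[-0.7,-0.7,0],"delta_rot":[0,0,0]},{"travel":[-0.7,-0.7,0],"delta_rot":[0,0,0]},{"travel":[-0.7,-0.7,0],"delta_rot":[0,0,0]},{"travel":[-0.7,-0.7,0],"delta_rot":[0,0,0]},{"travel":[-0.7,-0.7,0],"delta_rot":[0,0,0]},{"travel":[-0.7,-0.7,0],"delta_rot":[0,0,0]},{"travel":[-0.7,-0.7,0],"delta_rot":[0,0,0]}]}' && python3 -m pendant '{"plan":[{"travel":[0,-1,0],"delta_rot":[0,0,0]},{"travel":[0,-1,0],"delta_rot":[0,0,0]},{"travel":[0,-1,0],"delta_rot":[0,0,0]},{"travel":[0,-1,0],"delta_rot":[0,0,0]},{"travel":[0,-1,0],"delta_rot":[0,0,0]},{"travel":[0,-1,0],"delta_rot":[0,0,0]},{"travel":[0,-1,0],"delta_rot":[0,0,0]},{"travel":[0,-1,0],"delta_rot":[0,0,0]}]}' && python3 -m pendant '{"plan":[{"travel":[0,-1,0],"delta_rot":[0,0,0]},{"travel":[0,-1,0],"delta_rot":[0,0,0]},{"travel":[0,-1,0],"delta_rot":[0,0,0]},{"travel":[0,-1,0],"delta_rot":[0,0,0]},{"travel":[0,-1,0],"delta_rot":[0,0,0]},{"travel":[0,-1,0],"delta_rot":[0,0,0]},{"travel":[0,0,0],"delta_rot":[0,0,0]},{"travel":[0,0,0],"delta_rot":[0,0,0]}]}'
```

```text
time_s: 0.6
tcp_pos: [0.2628, 0.5389, 0.2301]
tool_rot: [-0.0, -0.028, 1.0, -0.0]
force: [0.6, -0.2, 0.4]
opening: 0.0877
grip_force: 0.0
time_s: 1.27
tcp_pos: [0.4993, 0.3256, 0.2303]
tool_rot: [-0.0, -0.026, 1.0, -0.0]
force: [1.1, 0.6, 0.4]
opening: 0.0875
grip_force: 0.0
time_s: 1.93
tcp_pos: [0.5146, 0.0059, 0.2305]
tool_rot: [-0.0, -0.026, 1.0, -0.0]
force: [1.4, -0.5, -0.3]
opening: 0.088
grip_force: 0.0
time_s: 2.6
tcp_pos: [0.5274, -0.2339, 0.2301]
tool_rot: [-0.0, -0.024, 1.0, 0.0]
force: [0.3, 0.3, 0.1]
opening: 0.0879
grip_force: 0.0
```

```bash
python3 -m pendant '{"plan":[{"travel":[0,-1,0],"delta_rot":[0,0,0]},{"travel":[0,-1,0],"delta_rot":[0,0,0]},{"travel":[-0.06,-0.9,0],"delta_rot":[0,0,0]},{"travel":[0,0,0.9],"delta_rot":[0,0,0]},{"travel":[0,0,0.9],"delta_rot":[0,0,0]},{"travel":[0,0,0.9],"delta_rot":[0,0,0]},{"travel":[0,0,0],"delta_rot":[0,0,0]},{"travel":[0,0,0],"delta_rot":[0,0,0]}]}'; python3 - <<'E'
from cell import *
import cv2,numpy as np
a=grab_frame("scene")[270:390,350:470,::-1];b=grab_frame("top")[150:270,420:540,::-1]
cv2.imwrite("pics/g.png",np.hstack([cv2.resize(i,(400,400),interpolation=cv2.INTER_CUBIC) for i in(a,b)]))
E
```

```text
time_s: 3.27
tcp_pos: [0.5349, -0.3449, 0.121]
tool_rot: [-0.002, -0.027, 1.0, 0.002]
force: [0.6, 0.8, -0.7]
opening: 0.0879
grip_force: 0.0
```

View pics/g.png

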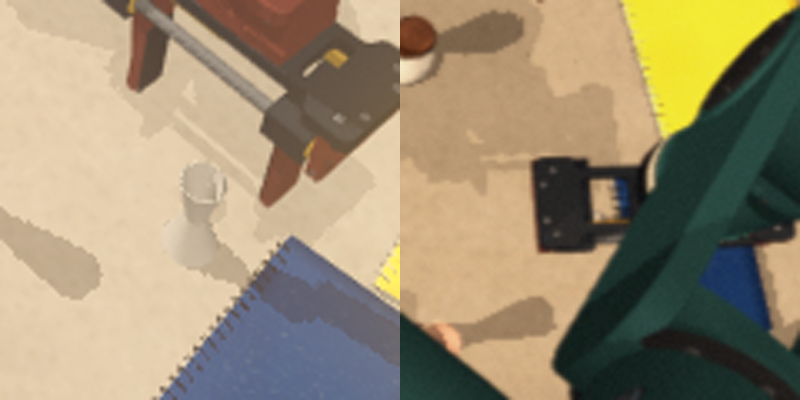

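The open fingers straddle the jigger, with its rim at about (205,185) in the left crop. Descend and close.

```bash
python3 -m pendant '{"plan":[{"travel":[0,-0.1,0.5],"delta_rot":[0,0,0]},{"travel":[0,0,0.5],"delta_rot":[0,0,0]},{"travel":[0,0,0.5],"delta_rot":[0,0,0]},{"travel":[0,0,0.5],"delta_rot":[0,0,0]},{"travel":[0,0,0],"delta_rot":[0,0,0]},{"travel":[0,0,0],"delta_rot":[0,0,0]}]}' && python3 -m pendant '{"plan":[{"travel":[0,0,0],"delta_rot":[0,0,0]},{"travel":[0,0,0],"delta_rot":[0,0,0]},{"travel":[0,0,0],"delta_rot":[0,0,0]},{"travel":[0,0,0],"delta_rot":[0,0,0]},{"travel":[0,0,0],"delta_rot":[0,0,0]},{"travel":[0,0,0],"delta_rot":[0,0,0]},{"travel":[0,0,0],"delta_rot":[0,0,0]},{"travel":[0,0,0],"delta_rot":[0,0,0]}]}' 1 15 && python3 -m pendant '{"plan":[{"travel":[0,0,0],"delta_rot":[0,0,0]},{"travel":[0,0,0],"delta_rot":[0,0,0]},{"travel":[0,0,0],"delta_rot":[0,0,0]},{"travel":[0,0,-0.3],"delta_rot":[0,0,0]},{"travel":[0,0,-0.5],"delta_rot":[0,0,0]},{"travel":[0,0,-0.7],"delta_rot":[0,0,0]},{"travel":[0,0,-0.7],"delta_rot":[0,0,0]},{"travel":[0,0,-0.8],"delta_rot":[0,0,0]}]}'
```

```text
time_s: 3.87
tcp_pos: [0.5373, -0.3519, 0.0443]
tool_rot: [0.001, -0.026, 1.0, -0.001]
force: [0.1, 0.9, 0.5]
opening: 0.0875
grip_force: 0.0
time_s: 4.53
tcp_pos: [0.5363, -0.3517, 0.0427]
tool_rot: [-0.0, -0.026, 1.0, -0.0]
force: [0.1, 0.5, 0.8]
opening: 0.0381
grip_force: 0.0
time_s: 5.2
tcp_pos: [0.5357, -0.3513, 0.1637]
tool_rot: [-0.001, -0.026, 1.0, 0.0]
force: [0.1, -0.3, -1.5]
opening: 0.0299
grip_force: 14.7
```

Gripped; the opening is 30 mm on the cone and the weight shows in the force. Carrying it over the drawer now.

```bash
python3 -m pendant '{"plan":[{"travel":[-0.1,0.4,-0.4],"delta_rot":[0,0,0]},{"travel":[-0.1,0.7,0],"delta_rot":[0,0,0]},{"travel":[-0.1,0.7,0],"delta_rot":[0,0,0]},{"travel":[-0.15,0.7,0],"delta_rot":[0,0,0]},{"travel":[-0.15,0.7,0],"delta_rot":[0,0,0]},{"travel":[-0.15,0.7,0],"delta_rot":[0,0,0]},{"travel":[-0.15,0.7,0],"delta_rot":[0,0,0]},{"travel":[-0.15,0.7,0],"delta_rot":[0,0,0]}]}' && python3 -m pendant '{"plan":[{"travel":[-0.15,0.7,0],"delta_rot":[0,0,0]},{"travel":[-0.15,0.7,0],"delta_rot":[0,0,0]},{"travel":[-0.15,0.7,0],"delta_rot":[0,0,0]},{"travel":[-0.15,0.7,0],"delta_rot":[0,0,0]},{"travel":[-0.15,0.7,0],"delta_rot":[0,0,0]},{"travel":[-0.1,0.6,0],"delta_rot":[0,0,0]},{"travel":[0,0.3,0],"delta_rot":[0,0,0]},{"travel":[0,0,0],"delta_rot":[0,0,0]}]}' && python3 -m pendant '{"plan":[{"travel":[0,0,0],"delta_rot":[0,0,0]},{"travel":[0,0,0],"delta_rot":[0,0,0]},{"travel":[0,0,0],"delta_rot":[0,0,0]}]}'
```

```text
time_s: 5.87
tcp_pos: [0.5673, -0.1366, 0.1795]
tool_rot: [0.0, -0.026, 1.0, -0.0]
force: [0.7, -0.3, -1.5]
opening: 0.0301
grip_force: 14.7
time_s: 6.53
tcp_pos: [0.5917, 0.0419, 0.1791]
tool_rot: [0.0, -0.028, 1.0, 0.0]
force: [-1.0, -1.2, -0.6]
opening: 0.0303
grip_force: 14.7
time_s: 6.78
tcp_pos: [0.5919, 0.0382, 0.1787]
tool_rot: [-0.0, -0.026, 1.0, -0.0]
force: [0.1, 0.1, -1.6]
opening: 0.0301
grip_force: 14.7
```

```bash
python3 -m pendant '{"plan":[{"travel":[0,0,0.5],"delta_rot":[0,0,0]},{"travel":[0,0,0.3],"delta_rot":[0,0,0]},{"travel":[0,0,0],"delta_rot":[0,0,0]},{"travel":[0,0,0],"delta_rot":[0,0,0]}]}'; python3 - <<'E'
from cell import *
import cv2,numpy as np
a=grab_frame("scene")[130:250,270:390,::-1];b=grab_frame("top")[120:240,275:395,::-1]
cv2.imwrite("pics/p.png",np.hstack([cv2.resize(i,(400,400),interpolation=cv2.INTER_CUBIC) for i in(a,b)]))
E
```

```text
time_s: 7.12
tcp_pos: [0.5914, 0.0387, 0.1462]
tool_rot: [-0.001, -0.025, 1.0, -0.0]
force: [0.6, 0.6, -1.1]
opening: 0.0304
grip_force: 14.7
```

View pics/p.png

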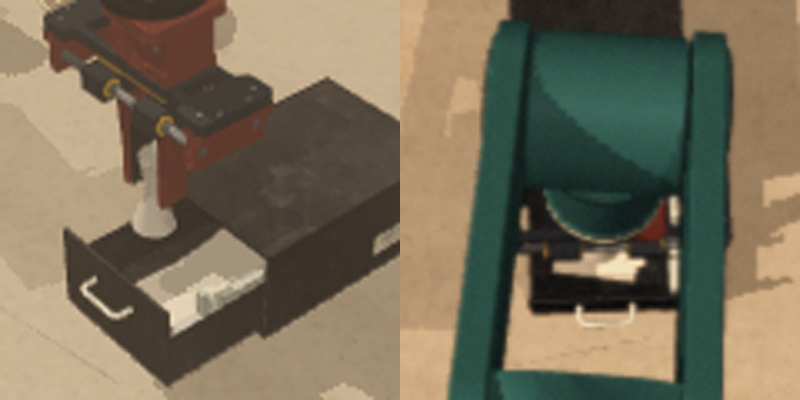

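The left crop shows the jigger held upright at (155,220), above the open part of the drawer. Lowering it.

```bash
python3 -m pendant '{"plan":[{"travel":[0,0,0.4],"delta_rot":[0,0,0]},{"travel":[0,0,0.4],"delta_rot":[0,0,0]},{"travel":[0,0,0.4],"delta_rot":[0,0,0]},{"travel":[0,0,0.4],"delta_rot":[0,0,0]},{"travel":[0,0,0.4],"delta_rot":[0,0,0]},{"travel":[0,0,0.15],"delta_rot":[0,0,0]},{"travel":[0,0,0],"delta_rot":[0,0,0]},{"travel":[0,0,0],"delta_rot":[0,0,0]}]}' && python3 -m pendant '{"plan":[{"travel":[0,0,0.04],"delta_rot":[0,0,0]},{"travel":[0,0,0],"delta_rot":[0,0,0]},{"travel":[0,0,0],"delta_rot":[0,0,0]}]}'
```

```text
time_s: 7.88
tcp_pos: [0.5926, 0.0396, 0.0613]
tool_rot: [0.0, -0.026, 1.0, -0.0]
force: [0.5, -0.4, -0.1]
opening: 0.0302
grip_force: 14.7
time_s: 8.13
tcp_pos: [0.5926, 0.0397, 0.0599]
tool_rot: [0.001, -0.026, 1.0, -0.0]
force: [0.1, -0.5, -0.9]
opening: 0.0301
grip_force: 14.7
```

```bash
python3 -m pendant '{"plan":[{"travel":[0,0,0.08],"delta_rot":[0,0,0]},{"travel":[0,0,0],"delta_rot":[0,0,0]},{"travel":[0,0,0],"delta_rot":[0,0,0]}]}' && python3 -m pendant '{"plan":[{"travel":[0,0,0.06],"delta_rot":[0,0,0]},{"travel":[0,0,0],"delta_rot":[0,0,0]},{"travel":[0,0,0],"delta_rot":[0,0,0]}]}'
```

```text
time_s: 8.38
tcp_pos: [0.5919, 0.0398, 0.0558]
tool_rot: [-0.0, -0.026, 1.0, -0.0]
force: [-0.6, 0.2, -1.1]
opening: 0.03
grip_force: 14.7
time_s: 8.63
tcp_pos: [0.5918, 0.0398, 0.0532]
tool_rot: [-0.0, -0.026, 1.0, -0.0]
force: [-0.6, 0.2, -1.1]
opening: 0.0303
grip_force: 14.7
```

```bash
python3 -m pendant '{"plan":[{"travel":[0,0,0.04],"delta_rot":[0,0,0]},{"travel":[0,0,0],"delta_rot":[0,0,0]},{"travel":[0,0,0],"delta_rot":[0,0,0]}]}' && python3 -m pendant '{"plan":[{"travel":[0,0,0],"delta_rot":[0,0,0]},{"travel":[0,0,0],"delta_rot":[0,0,0]},{"travel":[0,0,0],"delta_rot":[0,0,0]},{"travel":[0,0,0],"delta_rot":[0,0,0]},{"travel":[0,0,0],"delta_rot":[0,0,0]},{"travel":[0,0,0],"delta_rot":[0,0,0]}]}' 0.43 && python3 -m pendant '{"plan":[{"travel":[0,0,-0.3],"delta_rot":[0,0,0]},{"travel":[0,0,-0.5],"delta_rot":[0,0,0]},{"travel":[0,0,-0.5],"delta_rot":[0,0,0]},{"travel":[0,0,-0.7],"delta_rot":[0,0,0]},{"travel":[0,0,-0.7],"delta_rot":[0,0,0]},{"travel":[0,0,0],"delta_rot":[0,0,0]},{"travel":[0,0,0],"delta_rot":[0,0,0]}]}'
```

```text
time_s: 8.88
tcp_pos: [0.5919, 0.0398, 0.0517]
tool_rot: [-0.0, -0.026, 1.0, -0.0]
force: [0.4, -0.2, -1.4]
opening: 0.03
grip_force: 14.7
time_s: 9.38
tcp_pos: [0.5921, 0.0398, 0.052]
tool_rot: [0.0, -0.026, 1.0, -0.0]
force: [0.5, 0.0, 0.0]
opening: 0.0502
grip_force: 0.0
time_s: 9.97
tcp_pos: [0.5936, 0.0397, 0.1625]
tool_rot: [0.002, -0.026, 1.0, -0.0]
force: [1.9, -0.0, -0.2]
opening: 0.0499
grip_force: 0.0
```

Released. Now back off in front of the plate, close the fingers and check.

```bash
python3 -m pendant '{"plan":[{"travel":[0.5,-0.05,0],"delta_rot":[0,0,0]},{"travel":[0.7,0,0],"delta_rot":[0,0,0]},{"travel":[0.6,0,0],"delta_rot":[0,0,0]},{"travel":[0.1,0,0],"delta_rot":[0,0,0]},{"travel":[0,0,0],"delta_rot":[0,0,0]},{"travel":[0,0,0],"delta_rot":[0,0,0]},{"travel":[0,0,0],"delta_rot":[0,0,0]},{"travel":[0,0,0],"delta_rot":[0,0,0]}]}' 1 && python3 -m pendant '{"plan":[{"travel":[0,0,0.7],"delta_rot":[0,0,0]},{"travel":[0,0,0.7],"delta_rot":[0,0,0]},{"travel":[0,0,0.7],"delta_rot":[0,0,0]},{"travel":[0,0,0.06],"delta_rot":[0,0,0]},{"travel":[0,0,0],"delta_rot":[0,0,0]},{"travel":[0,0,0],"delta_rot":[0,0,0]},{"travel":[0,0,0],"delta_rot":[0,0,0]}]}'; python3 - <<'E'
from cell import *
import cv2,numpy as np
a=grab_frame("scene")[140:260,270:430,::-1]
cv2.imwrite("pics/q.png",cv2.resize(a,(800,600),interpolation=cv2.INTER_CUBIC))
E
```

```text
time_s: 10.63
tcp_pos: [0.5176, 0.0337, 0.1598]
tool_rot: [0.0, -0.026, 1.0, -0.0]
force: [0.3, -0.2, -0.5]
opening: 0.0014
grip_force: 0.0
time_s: 11.22
tcp_pos: [0.5178, 0.0337, 0.0748]
tool_rot: [0.001, -0.026, 1.0, -0.0]
force: [0.1, -0.0, 0.9]
opening: 0.0009
grip_force: 0.0
```

View pics/q.png

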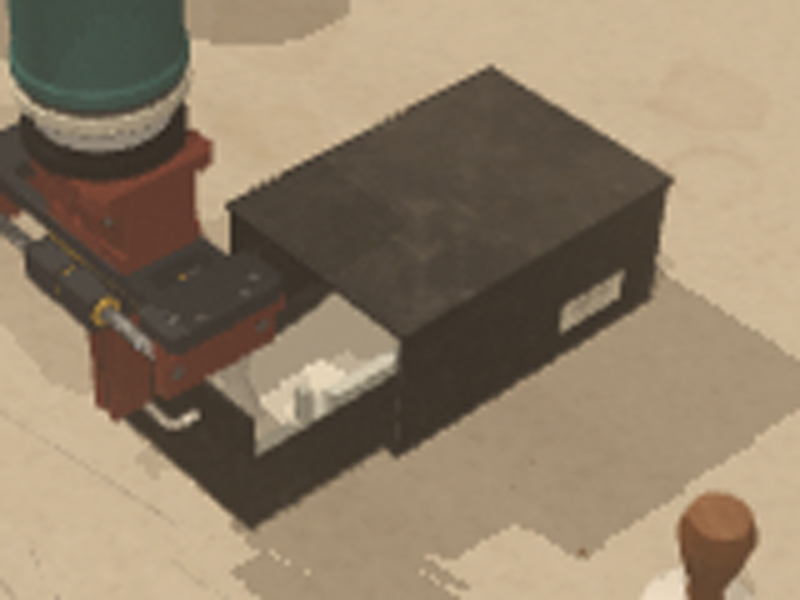

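The fingers stand in front of the plate above the handle, and the jigger shows behind the plate at (240,385). Pushing slowly now, watching the force.

```bash
python3 -m pendant '{"plan":[{"travel":[-0.08,0,0],"delta_rot":[0,0,0]},{"travel":[-0.08,0,0],"delta_rot":[0,0,0]},{"travel":[-0.08,0,0],"delta_rot":[0,0,0]},{"travel":[-0.06,0,0],"delta_rot":[0,0,0]},{"travel":[-0.04,0,0],"delta_rot":[0,0,0]},{"travel":[-0.04,0,0],"delta_rot":[0,0,0]},{"travel":[-0.04,0,0],"delta_rot":[0,0,0]},{"travel":[-0.04,0,0],"delta_rot":[0,0,0]}]}' && python3 -m pendant '{"plan":[{"travel":[-0.04,0,0],"delta_rot":[0,0,0]},{"travel":[-0.04,0,0],"delta_rot":[0,0,0]},{"travel":[-0.04,0,0],"delta_rot":[0,0,0]},{"travel":[-0.04,0,0],"delta_rot":[0,0,0]},{"travel":[-0.04,0,0],"delta_rot":[0,0,0]},{"travel":[-0.04,0,0],"delta_rot":[0,0,0]},{"travel":[-0.04,0,0],"delta_rot":[0,0,0]},{"travel":[-0.04,0,0],"delta_rot":[0,0,0]}]}' && python3 -m pendant '{"plan":[{"travel":[-0.04,0,0],"delta_rot":[0,0,0]},{"travel":[-0.04,0,0],"delta_rot":[0,0,0]},{"travel":[-0.04,0,0],"delta_rot":[0,0,0]},{"travel":[-0.04,0,0],"delta_rot":[0,0,0]},{"travel":[-0.04,0,0],"delta_rot":[0,0,0]},{"travel":[-0.04,0,0],"delta_rot":[0,0,0]},{"travel":[0,0,0],"delta_rot":[0,0,0]},{"travel":[0,0,0],"delta_rot":[0,0,0]}]}'
```

```text
time_s: 11.93
tcp_pos: [0.5346, 0.0348, 0.0734]
tool_rot: [-0.0, -0.026, 1.0, -0.0]
force: [0.3, 0.2, -0.1]
opening: 0.0004
grip_force: 0.0
time_s: 12.6
tcp_pos: [0.5473, 0.0354, 0.0733]
tool_rot: [-0.0, -0.026, 1.0, -0.0]
force: [-0.7, -0.6, -0.4]
opening: 0.0005
grip_force: 0.7
time_s: 13.27
tcp_pos: [0.5576, 0.0359, 0.0736]
tool_rot: [0.0, -0.026, 1.0, -0.0]
force: [-0.4, 0.1, -0.3]
opening: 0.0003
grip_force: 0.2
```

```bash
python3 -m pendant '{"plan":[{"travel":[-0.04,0,0],"delta_rot":[0,0,0]},{"travel":[-0.04,0,0],"delta_rot":[0,0,0]},{"travel":[-0.04,0,0],"delta_rot":[0,0,0]},{"travel":[-0.04,0,0],"delta_rot":[0,0,0]},{"travel":[-0.04,0,0],"delta_rot":[0,0,0]},{"travel":[-0.04,0,0],"delta_rot":[0,0,0]},{"travel":[-0.04,0,0],"delta_rot":[0,0,0]},{"travel":[-0.04,0,0],"delta_rot":[0,0,0]}]}' && python3 -m pendant '{"plan":[{"travel":[-0.04,0,0],"delta_rot":[0,0,0]},{"travel":[-0.04,0,0],"delta_rot":[0,0,0]},{"travel":[-0.02,0,0],"delta_rot":[0,0,0]},{"travel":[-0.02,0,0],"delta_rot":[0,0,0]},{"travel":[0,0,0],"delta_rot":[0,0,0]},{"travel":[0,0,0],"delta_rot":[0,0,0]}]}' && python3 -m pendant '{"plan":[{"travel":[-0.03,0,0],"delta_rot":[0,0,0]},{"travel":[-0.03,0,0],"delta_rot":[0,0,0]},{"travel":[0,0,0],"delta_rot":[0,0,0]}]}'
```

```text
time_s: 13.93
tcp_pos: [0.5699, 0.0366, 0.0735]
tool_rot: [-0.0, -0.026, 1.0, -0.0]
force: [-2.4, -0.4, 1.1]
opening: 0.0008
grip_force: 0.7
time_s: 14.43
tcp_pos: [0.5749, 0.0368, 0.0735]
tool_rot: [0.0, -0.026, 1.0, -0.0]
force: [-0.4, 0.1, 0.6]
opening: 0.0007
grip_force: 0.0
time_s: 14.68
tcp_pos: [0.5771, 0.037, 0.0734]
tool_rot: [0.0, -0.026, 1.0, -0.0]
force: [0.3, -0.2, 1.0]
opening: 0.0006
grip_force: 0.4
```

```bash
python3 -m pendant '{"plan":[{"travel":[-0.03,0,0],"delta_rot":[0,0,0]},{"travel":[-0.03,0,0],"delta_rot":[0,0,0]},{"travel":[0,0,0],"delta_rot":[0,0,0]}]}' && python3 -m pendant '{"plan":[{"travel":[-0.03,0,0],"delta_rot":[0,0,0]},{"travel":[-0.03,0,0],"delta_rot":[0,0,0]},{"travel":[0,0,0],"delta_rot":[0,0,0]}]}';  python3 -m pendant '{"plan":[{"travel":[-0.03,0,0],"delta_rot":[0,0,0]},{"travel":[-0.03,0,0],"delta_rot":[0,0,0]},{"travel":[0,0,0],"delta_rot":[0,0,0]}]}'; python3 - <<'E'
from cell import *
import cv2,numpy as np
a=grab_frame("scene")[140:260,270:430,::-1]
cv2.imwrite("pics/r.png",cv2.resize(a,(800,600),interpolation=cv2.INTER_CUBIC))
E
```

```text
time_s: 14.93
tcp_pos: [0.5795, 0.0371, 0.0734]
tool_rot: [0.0, -0.026, 1.0, -0.0]
force: [-1.3, 0.8, 0.8]
opening: 0.0006
grip_force: 0.3
time_s: 15.18
tcp_pos: [0.582, 0.0372, 0.0734]
tool_rot: [0.0, -0.026, 1.0, -0.0]
force: [-0.1, -0.0, -0.4]
opening: 0.0003
grip_force: 0.3
time_s: 15.43
tcp_pos: [0.5844, 0.0374, 0.0734]
tool_rot: [0.0, -0.026, 1.0, -0.0]
force: [-0.6, -0.3, 0.1]
opening: 0.0004
grip_force: 0.3
```

View pics/r.png

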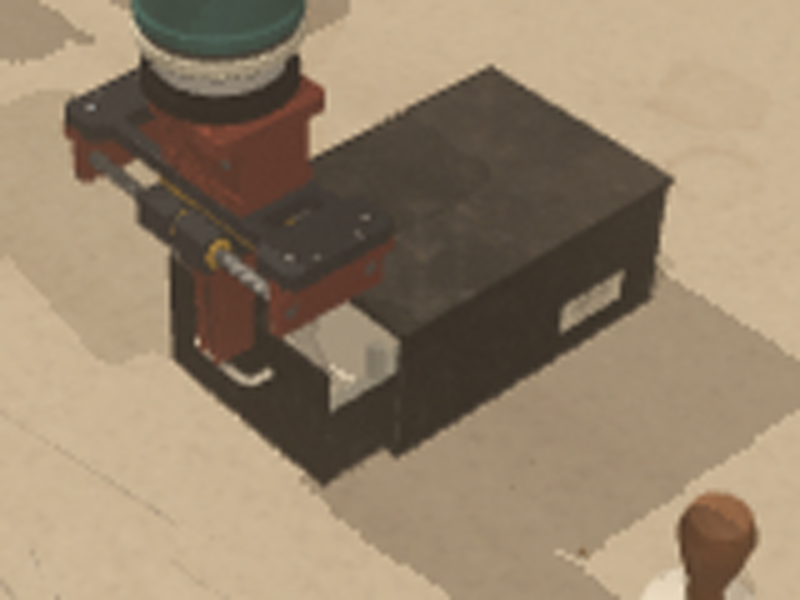

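The box hasn't moved and the drawer stands out about 45 mm (plate corner at (325,483)), in contact and with no ridge yet. Continuing.

```bash
for i in 1; do python3 -m pendant '{"plan":[{"travel":[-0.03,0,0],"delta_rot":[0,0,0]},{"travel":[-0.02,0,0],"delta_rot":[0,0,0]},{"travel":[0,0,0],"delta_rot":[0,0,0]}]}' && python3 -m pendant '{"plan":[{"travel":[-0.03,0,0],"delta_rot":[0,0,0]},{"travel":[-0.02,0,0],"delta_rot":[0,0,0]},{"travel":[0,0,0],"delta_rot":[0,0,0]}]}'; done | grep -E "tcp|^force"
```

```text
tcp_pos: [0.5863, 0.0375, 0.0734]
force: [-1.2, -0.3, 0.4]
tcp_pos: [0.5883, 0.0376, 0.0734]
force: [0.5, 0.9, -0.0]
```

```bash
(python3 -m pendant '{"plan":[{"travel":[-0.03,0,0],"delta_rot":[0,0,0]},{"travel":[-0.02,0,0],"delta_rot":[0,0,0]},{"travel":[0,0,0],"delta_rot":[0,0,0]}]}') | grep -E "tcp|^force"
```

```text
tcp_pos: [0.5903, 0.0377, 0.0735]
force: [-0.4, 0.1, -0.1]
```

```bash
(python3 -m pendant '{"plan":[{"travel":[-0.03,0,0],"delta_rot":[0,0,0]},{"travel":[-0.02,0,0],"delta_rot":[0,0,0]},{"travel":[0,0,0],"delta_rot":[0,0,0]}]}'; python3 -m pendant '{"plan":[{"travel":[-0.03,0,0],"delta_rot":[0,0,0]},{"travel":[-0.02,0,0],"delta_rot":[0,0,0]},{"travel":[0,0,0],"delta_rot":[0,0,0]}]}') | grep -E "tcp|^force"
```

```text
tcp_pos: [0.5914, 0.0377, 0.0734]
force: [-4.7, -1.0, 3.8]
tcp_pos: [0.5929, 0.0378, 0.0734]
force: [-5.6, -0.4, 4.1]
```

```bash
(python3 -m pendant '{"plan":[{"travel":[-0.03,0,0],"delta_rot":[0,0,0]},{"travel":[-0.02,0,0],"delta_rot":[0,0,0]},{"travel":[0,0,0],"delta_rot":[0,0,0]}]}') | grep -E "tcp|^force"
```

```text
tcp_pos: [0.5971, 0.038, 0.0736]
force: [0.7, 1.4, 0.4]
```

The force climbed to 5.6 N over the ridge and then fell to zero, so the drawer snapped away from the finger. Stop, back off and check.

```bash
python3 -m pendant '{"plan":[{"travel":[0.3,0,0],"delta_rot":[0,0,0]},{"travel":[0.7,0,0],"delta_rot":[0,0,0]},{"travel":[0.7,0,0],"delta_rot":[0,0,0]},{"travel":[0.2,0,-0.7],"delta_rot":[0,0,0]},{"travel":[0,0,-0.9],"delta_rot":[0,0,0]},{"travel":[0,0,-0.9],"delta_rot":[0,0,0]},{"travel":[0,0,0],"delta_rot":[0,0,0]},{"travel":[0,0,0],"delta_rot":[0,0,0]}]}' ; python3 - <<'E'
from cell import *
import cv2,numpy as np
a=grab_frame("scene")[140:260,270:430,::-1]
cv2.imwrite("pics/s.png",cv2.resize(a,(800,600),interpolation=cv2.INTER_CUBIC))
E
```

```text
time_s: 17.65
tcp_pos: [0.5233, 0.0339, 0.176]
tool_rot: [0.004, -0.026, 1.0, -0.0]
force: [-0.0, 0.0, -0.4]
opening: 0.0005
grip_force: 0.0
```

View pics/s.png

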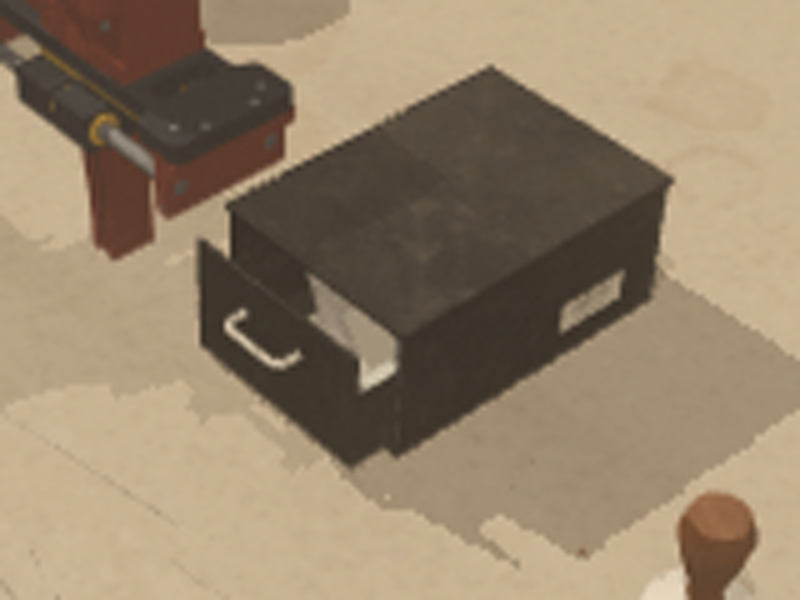

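```bash
python3 - <<'E'
from h import *
S=lambda x,y:(270+(x+.5)/5-.5,140+(y+.5)/5-.5)
print("r",atz("scene",*S(325,485),.005),atz("scene",*S(328,370),.083))
print("s",atz("scene",*S(351,468),.005),atz("scene",*S(357,357),.083),atz("scene",*S(203,240),.083))
print("q",atz("scene",*S(251,527),.005))
E
```

```text
r [ 0.60321598 -0.02309391  0.005     ] [ 0.6063158  -0.01955522  0.083     ]
s [ 0.62191411 -0.0215854   0.005     ] [ 0.62398309 -0.02081013  0.083     ] [0.61648254 0.10224433 0.083     ]
q [ 0.55430609 -0.02369921  0.005     ]
```

From picture r to now the drawer moved 18 mm while the finger moved only 12.7 mm. It therefore snapped the last 5 mm by itself and is seated, and the box's lid corners are at the same pixels as before the push.

```bash
python3 -c "
from cell import *
print(job_done())"
```

```text
the job is handed in; nothing more can be done
None
```

I put the smaller jigger in the drawer and let go, pushed the drawer past its detent until it snapped home (about 24 mm short of flush) with no visible shift of the box, and handed the job in; no verdict came back.

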